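Re-shut a double-door enclosure so that the doors lap

TASK

The double-door enclosure lies on its back on the bench, and its flanged door has been swung to before the rebated one, which therefore cannot go home. Lift the flanged door back until it rests on its stop, then shut the rebated door fully, and last shut the flanged door over it so that the flange laps the rebated edge and both doors are fully home. Ease the doors round without slamming them, and leave the reel, bottle and tools beside the enclosure where they are.

Things in the scene. Friction and masses are not known exactly. Their poses are not given: they have to be found in the camera images.
- enclosure: Grey metal box on its back, fixed: 240 mm along x, 340 along y, rim 112 above the bench. Origin: centre of its footprint on the bench; z up, x along both hinges. Rebated door hinged on the +y long edge of the rim, flanged door on the -y one. Parts inside reach 80 above the bench. On each long wall two stop brackets reach 30 mm outside it and 32 above the rim. Glands stick 18 mm out of the +x wall.
- rebated_door (a joint): Rebated door, rad: 0 fully shut, grows as its free edge rises, 1.75 on its stop. 240 mm along the hinge, 18 deep, underside on the rim when shut. From the hinge axis: panel 157 wide, then a 26 wide land let down 7 below the face. No handle. 0.38 kg on stiff friction hinges (0.55 N m): stays where left, push it all the way. Shut after the flanged door, its land stops on the flange, 15 mm proud.
- rebated_hinge (a point): Point on the rebated door's hinge axis, at the middle of its length, at rim height (112 mm). Its axes turn with the door and match the enclosure's when shut: x along the hinge, -y towards the free edge, z out of the outer face.
- rebated_edge (a point): Point on the outer face of the rebated door's panel, at mid-length, at the step where the rebate begins (157 mm from the hinge axis, 18 mm above the hinge plane). Axes as rebated_hinge.
- flanged_door (a joint): Flanged door, rad: 0 fully shut, grows as its free edge rises, 1.75 on its stop. 240 mm along the hinge, 18 deep. From the hinge axis: panel 154 wide, then a flange 26 wide, 5 thick, level with the outer face, which lies over the rebated door's land when both are shut. 0.38 kg on stiff friction hinges (0.55 N m): stays where left; lift and push it all the way (about 7 N at the handle).
- flanged_hinge (a point): Point on the flanged door's hinge axis, at the middle of its length, at rim height (112 mm). Its axes turn with the door and match the enclosure's when shut: x along the hinge, +y towards the free edge, z out of the outer face.
- flanged_handle (a point): Middle of the bar of the round steel bow handle on the flanged door's outer face: bar 11 mm thick, 110 long, parallel to the hinge, centre line 40 off the face, 135 from the hinge axis, 58 above the hinge plane. Fingers pinching the bar can stay upright as the door swings: the bar turns between them. Axes as flanged_hinge.
- flanged_edge (a point): Point on the outer face of the flanged door at the tip of the flange, at mid-length (180 mm from the hinge axis, 18 mm above the hinge plane). Axes as flanged_hinge.
- solder_reel_mid (a point): Centre of a standing reel of solder, 66 mm across, 62 mm high, beyond the enclosure. Not to be moved.
- flux_bottle_mid (a point): Centre of a standing yellow bottle, 58 mm across, 130 mm high, beyond the enclosure. Not to be moved.
- side_cutters_mid (a point): Side cutters with red handles, 150 mm long, 20 mm high, lying beside the flanged door's wall. Not to be moved.
- screwdriver_mid (a point): Screwdriver with a black handle, 190 mm long, 26 mm high, lying beside the rebated door's wall. Not to be moved.

How it is judged (in metres and radians):
On the way, in this order (a step that is already met when the one before it is completed fails the run):
1. the flanged door is lifted back to its stop (within 0.07 rad), the rebated door not yet shut (value of joint flanged_door above 1.68 rad and value of joint rebated_door above 0.1 rad), for 0.2 s.
2. the rebated door is fully shut (within 0.03 rad) while the flanged door stands open (value of joint rebated_door below 0.03 rad and value of joint flanged_door above 0.3 rad), for 0.2 s.
3. the flanged door is fully shut over the shut rebated door (both within 0.03 rad) (value of joint each of rebated_door, flanged_door below 0.03 rad), for 0.2 s.
At the end, for the whole second after the job is handed in: Both doors are fully shut (each within 0.03 rad, about 5 mm at the free edge), the flange lying over the rebated edge (all of step 3); the robot touches nothing.
It fails at once if a door is slammed (swung shut faster than 3 rad/s, 0.5 m/s at its edge) (velocity of joint any of rebated_door, flanged_door below -3 rad/s).
It fails at once if the reel, bottle, side cutters or screwdriver is moved by more than 25 mm (distance of any of solder_reel_mid, flux_bottle_mid, side_cutters_mid, screwdriver_mid from where it was at the start of the episode above 0.025 m).
It also fails if it takes over 66 s, if anything falls off the work surface, if the arm or the gripper's body presses on something with over 40 N, if the wrist force passes 120 N, or if a joint passes its speed limit or range.

ROBOT

A 6-joint arm with a two-finger parallel gripper is mounted at the origin on the work surface. World frame = base frame: x ahead of the robot, y to its left, z up, the work surface at z = 0. Lengths are in m, angles in degrees, forces in N, time in s.
With the tool pointing down it reaches from about 0.35 to 0.85 m from the base axis. Payload 8.1 kg.
Tool frame: the origin (TCP) lies midway between the tips of the shut fingers; the grasp point (between the pads) lies 19 mm behind it; z points along the fingers, y is the direction in which the jaws open and shut (so a half turn about z gives the same grasp; the last joint's range is limited). The gripper opens to 93 mm and grips with 3 to 60 N. Pads are 15 mm wide; open, the fingers measure 128 mm over their backs; the gripper's body (75 mm by 188 mm) begins 65 mm behind the grasp point.
Start: joints at [70.68, 7.471, 85.268, -0, 87.261, -4.893], TCP at [0.149, 0.581, 0.219] pointing down, gripper open.
Joint ranges: [-169.43, 169.43], [-51.17, 129.36], [1.28, 143.12], [-76.62, 256.62], [0, 156.53], [-152.29, 152.29]. Speed limits (degrees/s): [136.94, 136.94, 159.86, 180, 180, 180].

INTERFACE

Orientations are given as [roll, pitch, yaw] about the fixed x, y, z axes, in that order (R = Rz(yaw) Ry(pitch) Rx(roll)).
In Python, from cell import env gives the robot as it stands. The module is installed in compiled form; this text tells all that it offers.
- The arm moves only by the tool play_rows, never from a script. Its argument "steps" is a list of rows, each an object of numbers: "tx", "ty", "tz": the shift along the world's x, y, z in m; "ax", "ay", "az": the turn, a rotation vector about the world's x, y, z in degrees. In form: [{"tx": .., "ty": .., "tz": .., "ax": .., "ay": .., "az": ..}, ...]. A call has exactly 5 rows; each row is the pose to reach, as a shift and turn from the pose commanded when the call began; what a row does not reach only later rows make up. A row lasts 1/8 s, in which the tool goes at most 62.5 mm and 10.7 degrees, less where a joint would pass 70% of its speed; a pose out of reach is approached as far as the arm can. A call with a gripper value outside its range is refused whole. "fingers" is the opening, from -1 (shut) to 1 (fully open), so that 0 is half open, set as the call begins (left out, the last holds). The fingers move at their own pace and stop on an object; the grip force is fixed at half the most. Time passes only in rows, so rows that repeat a pose let the fingers close, or fill a call up. It gives the time, the measured TCP pose, the force and the opening at its end, in the units of the state.
- env.get_state(): the state, without advancing time (a new reading comes with each control period).
- env.snapshot(name): name is "side" or "top" or "wrist"; returns the picture (480x640x3 uint8, blue, green, red); there is no depth.
- env.get_calibration(name): a dict with "mtx" (3x3 intrinsics, pixels), "R" (3x3) and "t" (3): a world point X has camera coordinates R X + t; the wrist camera has in their place "tool_from_camera" (4x4, takes a point from camera to tool coordinates, whose origin is the TCP and whose axes are the flange's). Camera axes: x right, y down, z forward; pixel columns grow to the right and rows downward; lengths in m; the calibration is good to about 2 mm. A picture is of the moment at which its call begins: read the wrist's pose just before it. get_calibration takes no time and is no camera call.
- env.job_done(): hands the job in, once; it reports no verdict.
The state is a dict: "time_s": time; "q": joint angles; "dq": joint speeds; "joint_torque": joint torques, N m; "tool_pos": TCP position; "orientation": TCP orientation; "ft_force": force on the tool from outside, world axes, zero at the start; "ft_torque": the same for the moment, N m; "width": finger opening in m.
Only numpy, scipy, OpenCV 4.12 (cv2) and the standard library are available. Lean on these libraries where they do the work, as an engineer would, in place of code of your own. Each camera call takes 0.05 s, during which the arm holds its last target.

## Working session

There is one attempt and no reset: what is moved stays moved. The work goes in short steps, Python scripts to look and compute and a tool call to move; the robot and the scene stay as the last step left them, time stands still between calls to the robot, and variables do not carry over. Pictures are saved under pics/ and viewed, and the job is handed in when it is done.

Besides the shell and the picture viewer there is one more tool, called as name([rows], argument=value, ...), one row to a line, values as JSON. play_rows: Moves the arm, as the interface text tells. Its arguments: {"type":"object","properties":{"steps":{"type":"array","items":{"type":"object","properties":{"tx":{"type":"number"},"ty":{"type":"number"},"tz":{"type":"number"},"ax":{"type":"number"},"ay":{"type":"number"},"az":{"type":"number"}}}},"fingers":{"type":"number"}},"required":["steps"]}

```bash
mkdir -p pics; ls; python3 - <<'E'
from cell import env
import cv2
print(env.get_state())
for n in ("side","top","wrist"):
    c=env.get_calibration(n); print(n,{k:(v.round(4).tolist() if hasattr(v,'round') else v) for k,v in c.items()})
    cv2.imwrite(f"pics/{n}0.png",env.snapshot(n))
E
```

```text
pics
{'time_s': 0.0, 'q': array([ 7.06790977e+01,  7.51622613e+00,  8.53299685e+01, -1.43070845e-04,
        8.72607015e+01, -4.89151308e+00]), 'dq': array([ 0.01747695, -0.08978615,  0.06982719, -0.00616591, -0.03405543,
       -0.02403518]), 'joint_torque': array([-1.63595661e-03, -5.59836209e+01, -4.91761672e+01,  7.64914951e-02,
        3.53678316e-02, -1.58482717e-04]), 'tool_pos': array([0.14928492, 0.58053878, 0.21756919]), 'orientation': array([-1.79893481e+02, -8.97258073e-03,  1.65570609e+02]), 'ft_force': array([0.26673962, 0.40834613, 0.35652852]), 'ft_torque': array([-0.01679552, -0.0002894 ,  0.00155092]), 'width': 0.09316520963080711}
side {'mtx': [[603.9383, 0.0, 322.3013], [0.0, 603.9383, 236.5418], [0.0, 0.0, 1.0]], 'R': [[0.6153, -0.7883, 0.0052], [-0.4992, -0.3948, -0.7713], [0.6101, 0.472, -0.6364]], 't': [-0.3563, 0.413, 0.9223]}
top {'mtx': [[528.4618, 0.0, 322.33], [0.0, 528.4618, 245.1289], [0.0, 0.0, 1.0]], 'R': [[0.0007, -1.0, -0.003], [-0.9922, -0.0004, -0.1244], [0.1244, 0.003, -0.9922]], 't': [0.0251, 0.6343, 1.4153]}
wrist {'mtx': [[345.271, 0.0, 310.9672], [0.0, 345.271, 243.9472], [0.0, 0.0, 1.0]], 'tool_from_camera': [[-0.0004, -0.9564, -0.2921, 0.0827], [1.0, -0.0001, -0.0011, 0.0008], [0.0011, -0.2921, 0.9564, -0.1673], [0.0, 0.0, 0.0, 1.0]]}
```

View pics/side0.png

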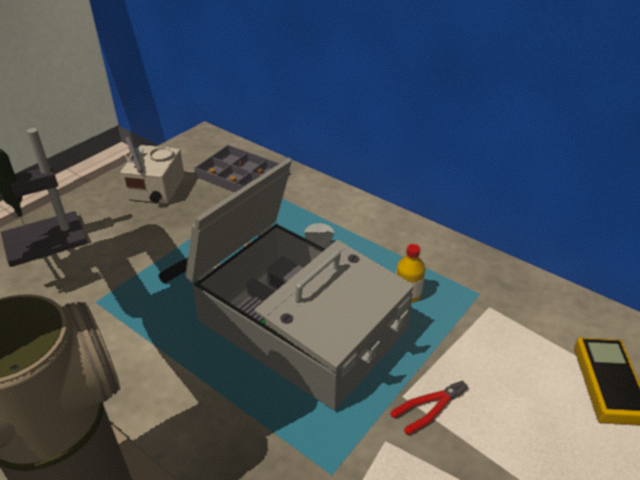

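View pics/top0.png

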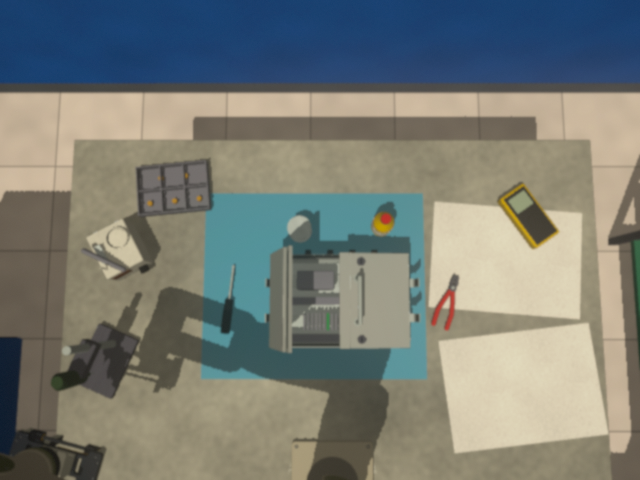

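View pics/wrist0.png

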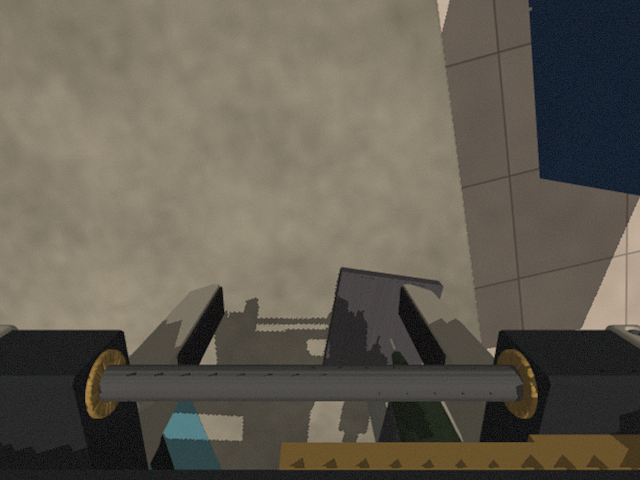

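```bash
python3 - <<'E'
import cv2
a=cv2.imread("pics/top0.png")[230:370,250:450]
cv2.imwrite("pics/top0z.png",cv2.resize(a,None,fx=4,fy=4,interpolation=cv2.INTER_CUBIC))
a=cv2.imread("pics/side0.png")[150:410,170:430]
cv2.imwrite("pics/side0z.png",cv2.resize(a,(598,598),interpolation=cv2.INTER_CUBIC))
E
```

```text
(no output)
```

View pics/top0z.png

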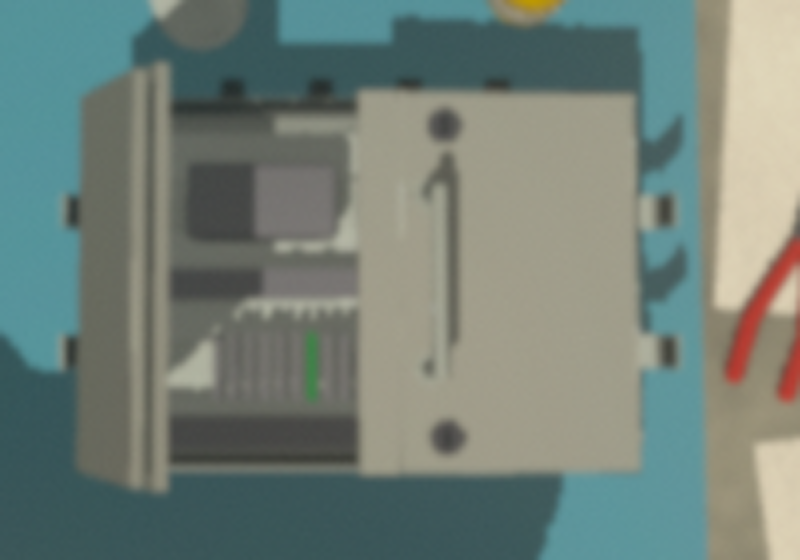

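View pics/side0z.png

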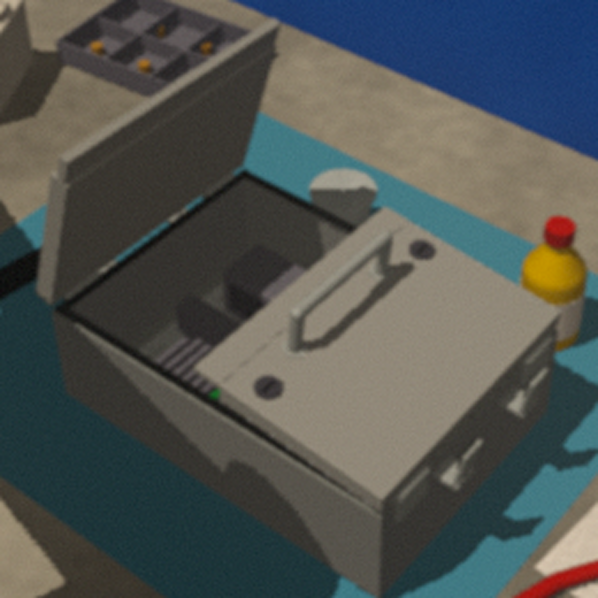

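```bash
cat > h.py <<'E'
import numpy as np
from cell import env
def ray(n,u,v):
    c=env.get_calibration(n);R=np.array(c['R']);t=np.array(c['t']);K=np.array(c['mtx'])
    return -R.T@t, R.T@np.linalg.solve(K,[u,v,1])
def onz(n,u,v,z):
    o,d=ray(n,u,v); return o+d*(z-o[2])/d[2]
def tri(a,b):
    (o1,d1),(o2,d2)=ray("top",*a),ray("side",*b)
    A=np.c_[d1,-d2]; s=np.linalg.lstsq(A,o2-o1,rcond=None)[0]
    p,q=o1+s[0]*d1,o2+s[1]*d2
    return (p+q)/2, np.linalg.norm(p-q)
def proj(n,X):
    c=env.get_calibration(n);p=np.array(c['mtx'])@(np.array(c['R'])@X+np.array(c['t']));return p[:2]/p[2]
E
python3 - <<'E'
from h import *
np.set_printoptions(precision=4,suppress=True)
T=lambda x,y:(250+x/4,230+y/4)
S=lambda x,y:(170+x/2.3,150+y/2.3)
for n,p in dict(fN=(357,90),hN=(637,93),hF=(640,470),fF=(358,475)).items(): print(n,onz("top",*T(*p),.130))
for p in [(440,155),(440,378)]: print("bar",onz("top",*T(*p),.170))
print("tri fN",tri(T(357,90),S(388,208)),"fF",tri(T(358,475),S(200,377)), "hF",tri(T(640,470),S(385,497)),"hN",tri(T(637,93),S(560,315)))
print("bar ends",tri(T(442,160),S(390,237)),tri(T(440,375),S(296,315)))
print("reb top far/near",tri(T(165,490),S(62,165)),tri(T(165,62),S(275,22)))
print("reb outer", tri(T(133,488),S(52,178)))
E
```

```text
fN [ 0.6038 -0.0184  0.13  ]
hN [ 0.6019 -0.1986  0.13  ]
hF [ 0.3632 -0.1958  0.13  ]
fF [ 0.3599 -0.0182  0.13  ]
bar [ 0.5587 -0.0688  0.17  ]
bar [ 0.4213 -0.0677  0.17  ]
tri fN (array([ 0.6032, -0.0192,  0.1447]), np.float64(0.00315918918155668)) fF (array([ 0.3626, -0.0203,  0.137 ]), np.float64(0.006382560782587606)) hF (array([ 0.3639, -0.1964,  0.131 ]), np.float64(0.0021234338169934296)) hN (array([ 0.6012, -0.1977,  0.1271]), np.float64(0.003486672375123744))
bar ends (array([ 0.5523, -0.0662,  0.1729]), np.float64(0.009334651007632375)) (array([ 0.4241, -0.0674,  0.1836]), np.float64(0.0018309681989916364))
reb top far/near (array([0.3612, 0.0948, 0.2852]), np.float64(0.002901597424909068)) (array([0.6013, 0.0967, 0.2872]), np.float64(0.0028784783353312817))
reb outer (array([0.362 , 0.113 , 0.2635]), np.float64(0.0007261398515387424))
```

play_rows([
  {"tx": 0.03, "ty": -0.03, "tz": 0.03, "az": 3},
  {"tx": 0.06, "ty": -0.06, "tz": 0.06, "az": 6},
  {"tx": 0.09, "ty": -0.09, "tz": 0.09, "az": 9},
  {"tx": 0.12, "ty": -0.12, "tz": 0.12, "az": 12},
  {"tx": 0.15, "ty": -0.16, "tz": 0.15, "az": 14.4},
], fingers=1)

```text
schema error: expected keys tx, ty, tz, ax, ay, az
```

play_rows([
  {"tx": 0.02, "ty": -0.05, "tz": 0.01},
  {"tx": 0.05, "ty": -0.1, "tz": 0.02},
  {"tx": 0.08, "ty": -0.15, "tz": 0.03},
  {"tx": 0.11, "ty": -0.2, "tz": 0.03},
  {"tx": 0.13, "ty": -0.25, "tz": 0.03},
])

```text
schema error: expected keys tx, ty, tz, ax, ay, az
```

play_rows([
  {"tx": 0.01, "ty": -0.05},
  {"tx": 0.03, "ty": -0.1},
  {"tx": 0.04, "ty": -0.15},
  {"tx": 0.05, "ty": -0.2},
  {"tx": 0.056, "ty": -0.237},
])

```text
schema error: expected keys tx, ty, tz, ax, ay, az
```

play_rows([
  {"tx": 0.03, "ty": -0.03, "tz": 0.03, "ax": 0, "ay": 0, "az": 3},
  {"tx": 0.06, "ty": -0.06, "tz": 0.06, "ax": 0, "ay": 0, "az": 6},
  {"tx": 0.09, "ty": -0.09, "tz": 0.09, "ax": 0, "ay": 0, "az": 9},
  {"tx": 0.12, "ty": -0.12, "tz": 0.12, "ax": 0, "ay": 0, "az": 12},
  {"tx": 0.15, "ty": -0.16, "tz": 0.15, "ax": 0, "ay": 0, "az": 14.4},
], fingers=1)

```text
time_s: 0.78
tool_pos: [0.3001, 0.42, 0.3692]
orientation: [-180.0, -0.0, -179.9]
ft_force: [1.2, 0.0, -0.2]
width: 0.0929
```

play_rows([
  {"tx": 0.02, "ty": -0.05, "tz": 0.01, "ax": 0, "ay": 0, "az": 0},
  {"tx": 0.05, "ty": -0.1, "tz": 0.02, "ax": 0, "ay": 0, "az": 0},
  {"tx": 0.08, "ty": -0.15, "tz": 0.03, "ax": 0, "ay": 0, "az": 0},
  {"tx": 0.11, "ty": -0.2, "tz": 0.03, "ax": 0, "ay": 0, "az": 0},
  {"tx": 0.13, "ty": -0.25, "tz": 0.03, "ax": 0, "ay": 0, "az": 0},
])

```text
time_s: 1.4
tool_pos: [0.4302, 0.1692, 0.3984]
orientation: [-180.0, -0.0, 180.0]
ft_force: [-0.4, -0.3, 0.2]
width: 0.0931
```

play_rows([
  {"tx": 0.01, "ty": -0.05, "tz": 0, "ax": 0, "ay": 0, "az": 0},
  {"tx": 0.03, "ty": -0.1, "tz": 0, "ax": 0, "ay": 0, "az": 0},
  {"tx": 0.04, "ty": -0.15, "tz": 0, "ax": 0, "ay": 0, "az": 0},
  {"tx": 0.05, "ty": -0.2, "tz": -0.03, "ax": 0, "ay": 0, "az": 0},
  {"tx": 0.055, "ty": -0.237, "tz": -0.08, "ax": 0, "ay": 0, "az": 0},
])

```text
time_s: 2.02
tool_pos: [0.4855, -0.0683, 0.3193]
orientation: [-179.9, 0.2, 179.9]
ft_force: [0.7, -0.2, 0.1]
width: 0.0926
```

```bash
python3 - <<'E'
from cell import env
import cv2
s=env.get_state();print(s['tool_pos'],s['orientation'])
for n in ("wrist","side"): cv2.imwrite(f"pics/{n}1.png",env.snapshot(n))
E
```

```text
[ 0.48548407 -0.0682753   0.31925927] [-179.93430463    0.21296918  179.90303059]
```

View pics/wrist1.png

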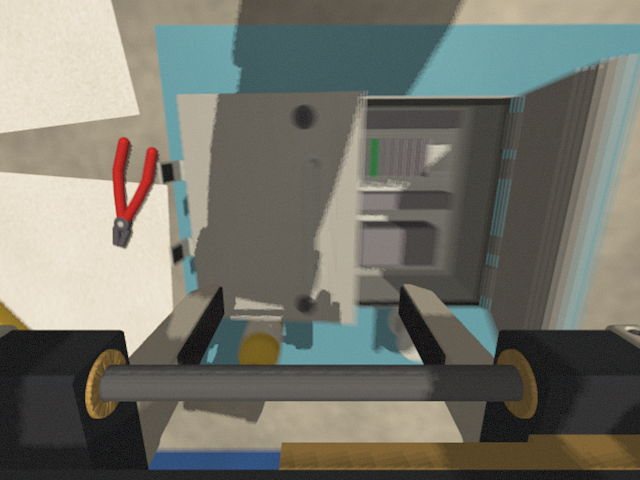

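View pics/side1.png

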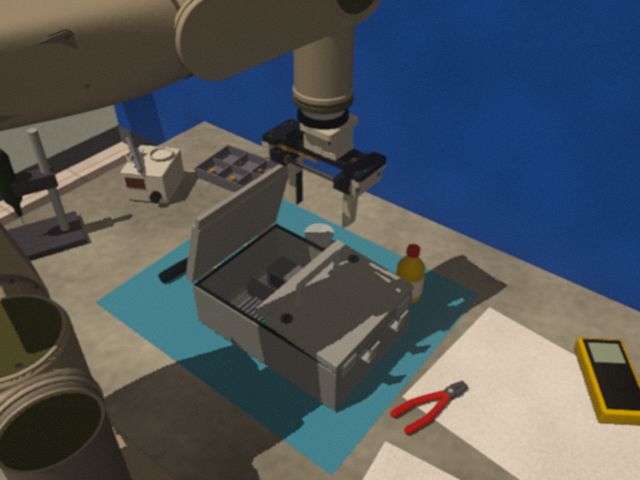

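The bar sits at column ~312 in the wrist view, so it is centred between the jaws at y ≈ -0.068. I'll descend and grip.

play_rows([
  {"tx": 0, "ty": 0.001, "tz": -0.045, "ax": 0, "ay": 0, "az": 0},
  {"tx": 0, "ty": 0.001, "tz": -0.09, "ax": 0, "ay": 0, "az": 0},
  {"tx": 0, "ty": 0.001, "tz": -0.13, "ax": 0, "ay": 0, "az": 0},
  {"tx": 0, "ty": 0.001, "tz": -0.155, "ax": 0, "ay": 0, "az": 0},
  {"tx": 0, "ty": 0.001, "tz": -0.162, "ax": 0, "ay": 0, "az": 0},
])

```text
time_s: 2.75
tool_pos: [0.4837, -0.0641, 0.1556]
orientation: [180.0, -0.1, -180.0]
ft_force: [-1.0, 0.7, 0.2]
width: 0.0931
```

play_rows([
  {"tx": 0, "ty": 0, "tz": 0, "ax": 0, "ay": 0, "az": 0},
  {"tx": 0, "ty": 0, "tz": 0, "ax": 0, "ay": 0, "az": 0},
  {"tx": 0, "ty": 0, "tz": 0, "ax": 0, "ay": 0, "az": 0},
  {"tx": 0, "ty": 0, "tz": 0, "ax": 0, "ay": 0, "az": 0},
  {"tx": 0, "ty": 0, "tz": 0, "ax": 0, "ay": 0, "az": 0},
], fingers=-1)

```text
time_s: 3.38
tool_pos: [0.4846, -0.065, 0.1569]
orientation: [-180.0, 0.0, 180.0]
ft_force: [0.2, 1.4, -1.2]
width: 0.0476
```

```bash
python3 - <<'E'
from cell import env
import cv2,numpy as np
s=env.get_state();print(s['time_s'],s['tool_pos'],s['ft_force'],s['width'])
a=env.snapshot("side")[120:420,160:460]
cv2.imwrite("pics/side2.png",cv2.resize(a,(600,600),interpolation=cv2.INTER_CUBIC))
for th in np.r_[.05,np.arange(.1,1.8,.1),1.75,1.78]:
    t=th; print(round(th,2),round(-.198+.135*np.cos(t)-.058*np.sin(t),4),round(.112+.135*np.sin(t)+.058*np.cos(t),4))
E
```

```text
3.375 [ 0.48457675 -0.06496607  0.156897  ] [ 0.24655588  1.38603044 -1.1514696 ] 0.04756396033824147
0.05 -0.0661 0.1767
0.1 -0.0695 0.1832
0.2 -0.0772 0.1957
0.3 -0.0862 0.2073
0.4 -0.0962 0.218
0.5 -0.1073 0.2276
0.6 -0.1193 0.2361
0.7 -0.1321 0.2433
0.8 -0.1456 0.2493
0.9 -0.1595 0.2538
1.0 -0.1739 0.2569
1.1 -0.1885 0.2586
1.2 -0.2031 0.2588
1.3 -0.2178 0.2576
1.4 -0.2322 0.2549
1.5 -0.2463 0.2508
1.6 -0.2599 0.2452
1.7 -0.2729 0.2384
1.75 -0.2791 0.2345
1.78 -0.2828 0.232
```

View pics/side2.png

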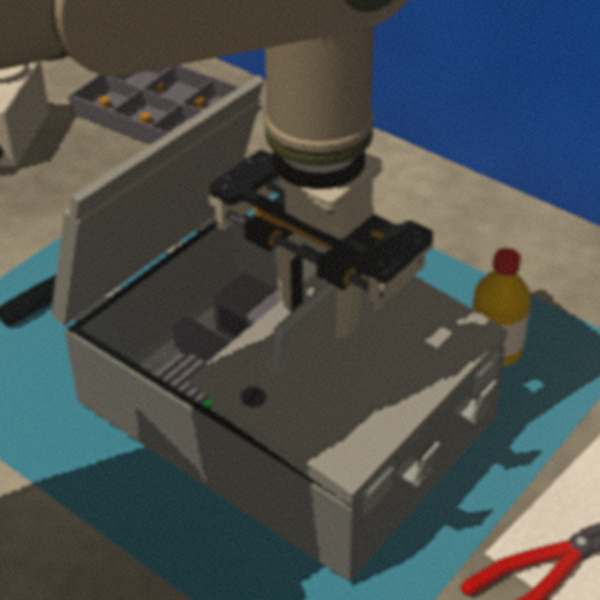

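Still closing (48 mm); I'll wait for the fingers.

play_rows([
  {"tx": 0, "ty": 0, "tz": 0, "ax": 0, "ay": 0, "az": 0},
  {"tx": 0, "ty": 0, "tz": 0, "ax": 0, "ay": 0, "az": 0},
  {"tx": 0, "ty": 0, "tz": 0, "ax": 0, "ay": 0, "az": 0},
  {"tx": 0, "ty": 0, "tz": 0, "ax": 0, "ay": 0, "az": 0},
  {"tx": 0, "ty": 0, "tz": 0, "ax": 0, "ay": 0, "az": 0},
], fingers=-1)

```text
time_s: 4.05
tool_pos: [0.4844, -0.0658, 0.1564]
orientation: [-179.9, -0.0, 180.0]
ft_force: [0.8, -5.0, -2.2]
width: 0.0103
```

play_rows([
  {"tx": 0, "ty": -0.003, "tz": 0.0065, "ax": 0, "ay": 0, "az": 0},
  {"tx": 0, "ty": -0.011, "tz": 0.019, "ax": 0, "ay": 0, "az": 0},
  {"tx": 0, "ty": -0.02, "tz": 0.0306, "ax": 0, "ay": 0, "az": 0},
  {"tx": 0, "ty": -0.03, "tz": 0.0413, "ax": 0, "ay": 0, "az": 0},
  {"tx": 0, "ty": -0.041, "tz": 0.051, "ax": 0, "ay": 0, "az": 0},
])

```text
time_s: 4.68
tool_pos: [0.4842, -0.1066, 0.2056]
orientation: [180.0, -0.1, 179.9]
ft_force: [9.0, -6.1, -17.7]
width: 0.0101
```

play_rows([
  {"tx": 0, "ty": -0.012, "tz": 0.0085, "ax": 0, "ay": 0, "az": 0},
  {"tx": 0, "ty": -0.025, "tz": 0.0157, "ax": 0, "ay": 0, "az": 0},
  {"tx": 0, "ty": -0.038, "tz": 0.0217, "ax": 0, "ay": 0, "az": 0},
  {"tx": 0, "ty": -0.052, "tz": 0.0262, "ax": 0, "ay": 0, "az": 0},
  {"tx": 0, "ty": -0.0665, "tz": 0.0293, "ax": 0, "ay": 0, "az": 0},
])

```text
time_s: 5.3
tool_pos: [0.4844, -0.1712, 0.2354]
orientation: [179.8, -0.1, -180.0]
ft_force: [5.1, 5.0, -8.9]
width: 0.01
```

play_rows([
  {"tx": 0, "ty": -0.014, "tz": 0.0017, "ax": 2, "ay": 0, "az": 0},
  {"tx": 0, "ty": -0.028, "tz": 0.0019, "ax": 4, "ay": 0, "az": 0},
  {"tx": 0, "ty": -0.042, "tz": 0.001, "ax": 6, "ay": 0, "az": 0},
  {"tx": 0, "ty": -0.0555, "tz": -0.002, "ax": 8, "ay": 0, "az": 0},
  {"tx": 0, "ty": -0.069, "tz": -0.006, "ax": 10, "ay": 0, "az": 0},
])

```text
time_s: 5.92
tool_pos: [0.4847, -0.2403, 0.2307]
orientation: [169.8, 0.0, -180.0]
ft_force: [1.9, 6.6, -2.9]
width: 0.01
```

play_rows([
  {"tx": 0, "ty": -0.007, "tz": -0.0028, "ax": 1, "ay": 0, "az": 0},
  {"tx": 0, "ty": -0.0136, "tz": -0.0056, "ax": 2, "ay": 0, "az": 0},
  {"tx": 0, "ty": -0.02, "tz": -0.009, "ax": 2, "ay": 0, "az": 0},
  {"tx": 0, "ty": -0.0266, "tz": -0.0124, "ax": 2, "ay": 0, "az": 0},
  {"tx": 0, "ty": -0.0335, "tz": -0.0165, "ax": 2, "ay": 0, "az": 0},
])

```text
time_s: 6.55
tool_pos: [0.4849, -0.2722, 0.2155]
orientation: [167.7, 0.0, -179.9]
ft_force: [-5.8, 34.3, 30.2]
width: 0.0101
```

```bash
python3 - <<'E'
from cell import env
import cv2,numpy as np
s=env.get_state();print(s['time_s'],s['tool_pos'],s['orientation'],s['ft_force'],s['width'])
a=env.snapshot("side")[70:420,110:460]
cv2.imwrite("pics/side3.png",cv2.resize(a,(600,600),interpolation=cv2.INTER_CUBIC))
E
```

```text
6.55 [ 0.48485947 -0.27221369  0.21554522] [ 1.67718299e+02  2.01663366e-02 -1.79907995e+02] [-5.83683497 34.30019769 30.19843999] 0.01014427985519556
```

View pics/side3.png

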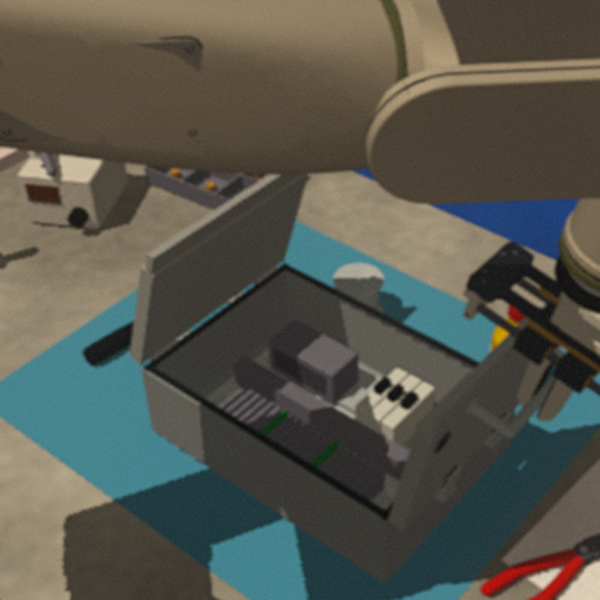

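On the stop (about 45 N reaction). I'll ease off, open narrowly, then withdraw along the door's plane.

play_rows([
  {"tx": 0, "ty": 0.001, "tz": 0.001, "ax": 0, "ay": 0, "az": 0},
  {"tx": 0, "ty": 0.002, "tz": 0.001, "ax": 0, "ay": 0, "az": 0},
  {"tx": 0, "ty": 0.002, "tz": 0.001, "ax": 0, "ay": 0, "az": 0},
  {"tx": 0, "ty": 0.002, "tz": 0.001, "ax": 0, "ay": 0, "az": 0},
  {"tx": 0, "ty": 0.002, "tz": 0.001, "ax": 0, "ay": 0, "az": 0},
], fingers=-0.35)

```text
time_s: 7.22
tool_pos: [0.4844, -0.2731, 0.2153]
orientation: [168.0, -0.0, 180.0]
ft_force: [0.9, -0.4, -0.5]
width: 0.0307
```

play_rows([
  {"tx": 0, "ty": -0.003, "tz": 0.015, "ax": 0, "ay": 0, "az": 0},
  {"tx": 0, "ty": -0.008, "tz": 0.04, "ax": 0, "ay": 0, "az": 0},
  {"tx": 0, "ty": -0.015, "tz": 0.07, "ax": 0, "ay": 0, "az": 0},
  {"tx": 0, "ty": -0.021, "tz": 0.1, "ax": 0, "ay": 0, "az": 0},
  {"tx": 0, "ty": -0.03, "tz": 0.14, "ax": 0, "ay": 0, "az": 0},
])

```text
time_s: 7.85
tool_pos: [0.4842, -0.303, 0.357]
orientation: [168.0, -0.0, 180.0]
ft_force: [0.6, -0.9, -0.4]
width: 0.0306
```

```bash
python3 - <<'E'
from cell import env
import cv2,numpy as np
s=env.get_state();print(s['time_s'],s['tool_pos'],s['orientation'],s['ft_force'],s['width'])
a=env.snapshot("side")[70:420,110:460]
cv2.imwrite("pics/side4.png",cv2.resize(a,(600,600),interpolation=cv2.INTER_CUBIC))
E
```

```text
7.85 [ 0.48418107 -0.30303189  0.35699649] [ 1.67993595e+02 -2.23490316e-02  1.79977721e+02] [ 0.62334687 -0.90917139 -0.4085469 ] 0.0305501814214484
```

View pics/side4.png

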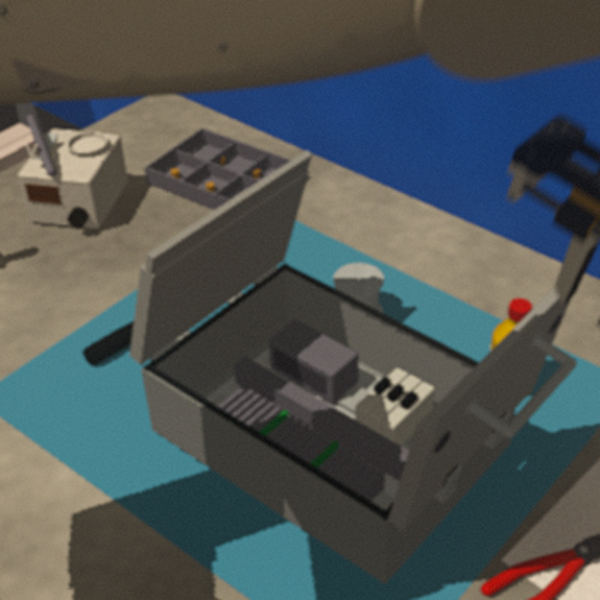

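play_rows([
  {"tx": 0, "ty": 0.03, "tz": 0.03, "ax": -3, "ay": 0, "az": 0},
  {"tx": 0, "ty": 0.08, "tz": 0.05, "ax": -6, "ay": 0, "az": 0},
  {"tx": 0, "ty": 0.13, "tz": 0.05, "ax": -9, "ay": 0, "az": 0},
  {"tx": 0, "ty": 0.18, "tz": 0.05, "ax": -12, "ay": 0, "az": 0},
  {"tx": 0, "ty": 0.23, "tz": 0.05, "ax": -12, "ay": 0, "az": 0},
], fingers=-1)

```text
time_s: 8.52
tool_pos: [0.4842, -0.0709, 0.4071]
orientation: [-179.9, 0.2, -180.0]
ft_force: [1.0, 0.3, -0.2]
width: 0.0008
```

play_rows([
  {"tx": 0, "ty": 0.055, "tz": 0, "ax": 0, "ay": 0, "az": 0},
  {"tx": 0, "ty": 0.11, "tz": 0, "ax": 0, "ay": 0, "az": 0},
  {"tx": 0, "ty": 0.165, "tz": 0, "ax": 0, "ay": 0, "az": 0},
  {"tx": 0, "ty": 0.22, "tz": 0, "ax": 0, "ay": 0, "az": 0},
  {"tx": 0, "ty": 0.273, "tz": 0, "ax": 0, "ay": 0, "az": 0},
])

```text
time_s: 9.15
tool_pos: [0.4843, 0.2019, 0.4068]
orientation: [180.0, 0.1, 180.0]
ft_force: [0.4, -0.7, 1.3]
width: 0.0008
```

```bash
python3 - <<'E'
from cell import env
import cv2,numpy as np
s=env.get_state();print(s['time_s'],s['tool_pos'],s['orientation'],s['ft_force'],s['width'])
a=env.snapshot("side")[70:420,110:460]
cv2.imwrite("pics/side5.png",cv2.resize(a,(600,600),interpolation=cv2.INTER_CUBIC))
r=.13
for th in [1.31,1.25,1.2,1.1,1.,.9,.8,.7,.6,.5,.4,.3,.2,.1,.05,0,-.03]:
    c,s=np.cos(th),np.sin(th); print(th,round(.142-r*c+.018*s+.0175,4),round(.112+r*s+.018*c,4))
E
```

```text
9.15 [0.48425642 0.20185046 0.40677897] [1.79973998e+02 1.02748733e-01 1.79967762e+02] [ 0.36208388 -0.71498968  1.25985712] 0.0007517384045852803
1.31 0.1434 0.2422
1.25 0.1356 0.241
1.2 0.1292 0.2397
1.1 0.1166 0.236
1.0 0.1044 0.2311
0.9 0.0928 0.225
0.8 0.0818 0.2178
0.7 0.0717 0.2095
0.6 0.0624 0.2003
0.5 0.054 0.1901
0.4 0.0468 0.1792
0.3 0.0406 0.1676
0.2 0.0357 0.1555
0.1 0.0319 0.1429
0.05 0.0306 0.1365
0 0.0295 0.13
-0.03 0.029 0.1261
```

View pics/side5.png

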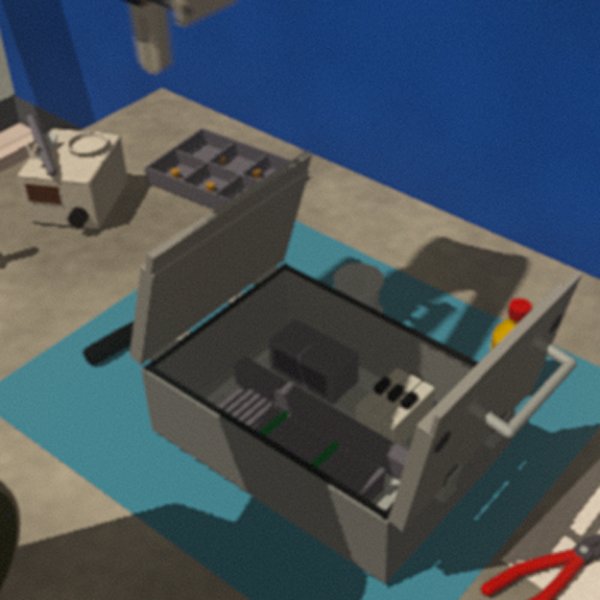

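```bash
python3 - <<'E'
from h import *
for x,px in ((.362,(432,418)),(.602,(580,276))):
    o,d=ray("side",110+px[0]/1.7143,70+px[1]/1.7143); p=o+d*(x-o[0])/d[0]
    print(p, np.arctan2(p[2]-.112,p[1]+.198), np.arctan2(.018,.18))
E
```

```text
[ 0.362      -0.23855803  0.2819959 ] 1.805000468470489 0.09966865249116202
[ 0.602     -0.2436387  0.2823276] 1.8325932991757856 0.09966865249116202
```

play_rows([
  {"tx": 0, "ty": 0, "tz": -0.05, "ax": 0, "ay": 0, "az": 0},
  {"tx": 0, "ty": 0, "tz": -0.1, "ax": 0, "ay": 0, "az": 0},
  {"tx": 0, "ty": 0, "tz": -0.15, "ax": 0, "ay": 0, "az": 0},
  {"tx": 0, "ty": -0.02, "tz": -0.165, "ax": 0, "ay": 0, "az": 0},
  {"tx": 0, "ty": -0.045, "tz": -0.165, "ax": 0, "ay": 0, "az": 0},
])

```text
time_s: 9.82
tool_pos: [0.4835, 0.1546, 0.2391]
orientation: [-180.0, -0.2, -180.0]
ft_force: [-0.4, 0.8, 0.6]
width: 0.0007
```

play_rows([
  {"tx": 0, "ty": -0.014, "tz": 0, "ax": 0, "ay": 0, "az": 0},
  {"tx": 0, "ty": -0.028, "tz": -0.002, "ax": 0, "ay": 0, "az": 0},
  {"tx": 0, "ty": -0.04, "tz": -0.006, "ax": 0, "ay": 0, "az": 0},
  {"tx": 0, "ty": -0.052, "tz": -0.011, "ax": 0, "ay": 0, "az": 0},
  {"tx": 0, "ty": -0.064, "tz": -0.017, "ax": 0, "ay": 0, "az": 0},
])

```text
time_s: 10.45
tool_pos: [0.485, 0.0904, 0.2237]
orientation: [-180.0, 0.1, 180.0]
ft_force: [1.7, 2.7, 2.5]
width: 0.0007
```

```bash
python3 - <<'E'
from cell import env
import cv2,numpy as np
a=env.snapshot("side")[70:420,110:460]
cv2.imwrite("pics/side6.png",cv2.resize(a,(600,600),interpolation=cv2.INTER_CUBIC))
E
```

```text
(no output)
```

View pics/side6.png

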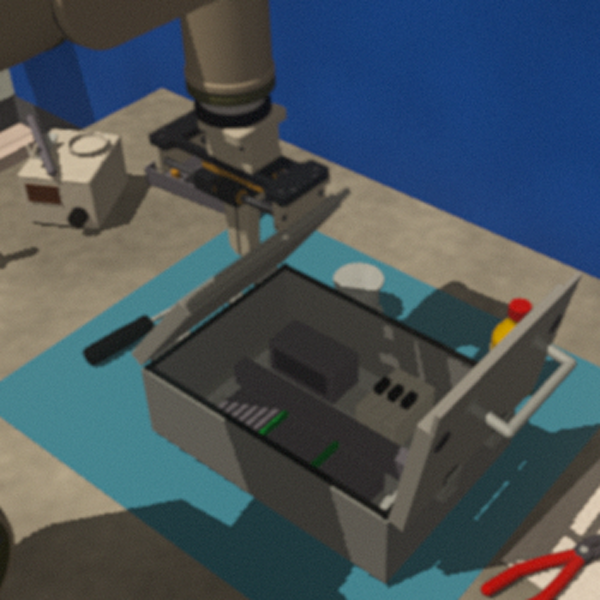

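The rebated door is following the fingertip smoothly, so I'll continue.

play_rows([
  {"tx": 0, "ty": -0.011, "tz": -0.007, "ax": 0, "ay": 0, "az": 0},
  {"tx": 0, "ty": -0.021, "tz": -0.0155, "ax": 0, "ay": 0, "az": 0},
  {"tx": 0, "ty": -0.03, "tz": -0.025, "ax": 0, "ay": 0, "az": 0},
  {"tx": 0, "ty": -0.039, "tz": -0.035, "ax": 0, "ay": 0, "az": 0},
  {"tx": 0, "ty": -0.046, "tz": -0.046, "ax": 0, "ay": 0, "az": 0},
])

```text
time_s: 11.12
tool_pos: [0.4844, 0.0443, 0.1766]
orientation: [-180.0, -0.0, 180.0]
ft_force: [1.1, -0.3, 3.7]
width: 0.0005
```

play_rows([
  {"tx": 0, "ty": -0.006, "tz": -0.012, "ax": 0, "ay": 0, "az": 0},
  {"tx": 0, "ty": -0.011, "tz": -0.024, "ax": 0, "ay": 0, "az": 0},
  {"tx": 0, "ty": -0.015, "tz": -0.036, "ax": 0, "ay": 0, "az": 0},
  {"tx": 0, "ty": -0.016, "tz": -0.043, "ax": 0, "ay": 0, "az": 0},
  {"tx": 0, "ty": -0.017, "tz": -0.05, "ax": 0, "ay": 0, "az": 0},
])

```text
time_s: 11.75
tool_pos: [0.4845, 0.0283, 0.1295]
orientation: [180.0, -0.0, 180.0]
ft_force: [-26.8, 2.3, 60.6]
width: 0.0006
```

play_rows([
  {"tx": 0, "ty": 0, "tz": 0.002, "ax": 0, "ay": 0, "az": 0},
  {"tx": 0, "ty": 0, "tz": 0.003, "ax": 0, "ay": 0, "az": 0},
  {"tx": 0, "ty": 0, "tz": 0.015, "ax": 0, "ay": 0, "az": 0},
  {"tx": 0, "ty": 0, "tz": 0.05, "ax": 0, "ay": 0, "az": 0},
  {"tx": 0, "ty": 0, "tz": 0.1, "ax": 0, "ay": 0, "az": 0},
])

```text
time_s: 12.38
tool_pos: [0.4832, 0.0283, 0.2272]
orientation: [180.0, -0.2, 180.0]
ft_force: [0.8, -0.8, -0.8]
width: 0.0006
```

```bash
python3 - <<'E'
from cell import env
import cv2,numpy as np
a=env.snapshot("side")[70:420,110:460]
cv2.imwrite("pics/side7.png",cv2.resize(a,(600,600),interpolation=cv2.INTER_CUBIC))
E
```

```text
(no output)
```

View pics/side7.png

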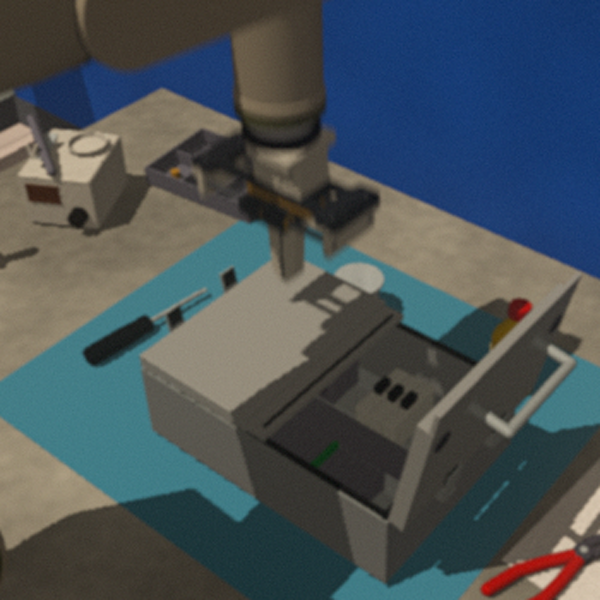

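play_rows([
  {"tx": 0, "ty": 0, "tz": 0.06, "ax": 0, "ay": 0, "az": 0},
  {"tx": 0, "ty": -0.01, "tz": 0.12, "ax": 0, "ay": 0, "az": 0},
  {"tx": 0, "ty": -0.05, "tz": 0.16, "ax": 0, "ay": 0, "az": 0},
  {"tx": 0, "ty": -0.1, "tz": 0.18, "ax": 0, "ay": 0, "az": 0},
  {"tx": 0, "ty": -0.16, "tz": 0.18, "ax": 0, "ay": 0, "az": 0},
], fingers=-0.35)

```text
time_s: 13.05
tool_pos: [0.4851, -0.133, 0.4105]
orientation: [-179.9, 0.3, -179.9]
ft_force: [1.2, 0.4, -0.8]
width: 0.03
```

play_rows([
  {"tx": 0, "ty": -0.05, "tz": 0, "ax": 3, "ay": 0, "az": 0},
  {"tx": 0, "ty": -0.1, "tz": 0, "ax": 6, "ay": 0, "az": 0},
  {"tx": 0, "ty": -0.15, "tz": 0, "ax": 9, "ay": 0, "az": 0},
  {"tx": 0, "ty": -0.17, "tz": -0.02, "ax": 12, "ay": 0, "az": 0},
  {"tx": 0, "ty": -0.17, "tz": -0.05, "ax": 12, "ay": 0, "az": 0},
])

```text
time_s: 13.68
tool_pos: [0.4841, -0.3046, 0.3564]
orientation: [168.0, -0.0, 179.8]
ft_force: [0.0, 0.7, -1.1]
width: 0.0303
```

play_rows([
  {"tx": 0, "ty": 0.008, "tz": -0.04, "ax": 0, "ay": 0, "az": 0},
  {"tx": 0, "ty": 0.016, "tz": -0.075, "ax": 0, "ay": 0, "az": 0},
  {"tx": 0, "ty": 0.022, "tz": -0.105, "ax": 0, "ay": 0, "az": 0},
  {"tx": 0, "ty": 0.027, "tz": -0.128, "ax": 0, "ay": 0, "az": 0},
  {"tx": 0, "ty": 0.03, "tz": -0.141, "ax": 0, "ay": 0, "az": 0},
])

```text
time_s: 14.3
tool_pos: [0.4841, -0.2712, 0.2152]
orientation: [167.9, -0.1, 180.0]
ft_force: [-0.0, 0.5, 0.4]
width: 0.0305
```

play_rows([
  {"tx": 0, "ty": 0, "tz": 0, "ax": 0, "ay": 0, "az": 0},
  {"tx": 0, "ty": 0, "tz": 0, "ax": 0, "ay": 0, "az": 0},
  {"tx": 0, "ty": 0, "tz": 0, "ax": 0, "ay": 0, "az": 0},
  {"tx": 0, "ty": 0, "tz": 0, "ax": 0, "ay": 0, "az": 0},
  {"tx": 0, "ty": 0, "tz": 0, "ax": 0, "ay": 0, "az": 0},
], fingers=-1)

```text
time_s: 14.92
tool_pos: [0.485, -0.2722, 0.2179]
orientation: [168.1, 0.1, 180.0]
ft_force: [-0.4, 1.1, 5.3]
width: 0.0098
```

play_rows([
  {"tx": 0, "ty": 0.0123, "tz": 0.0073, "ax": -1.2, "ay": 0, "az": 0},
  {"tx": 0, "ty": 0.0252, "tz": 0.0135, "ax": -2.4, "ay": 0, "az": 0},
  {"tx": 0, "ty": 0.0386, "tz": 0.0184, "ax": -3.6, "ay": 0, "az": 0},
  {"tx": 0, "ty": 0.0525, "tz": 0.0218, "ax": -4.8, "ay": 0, "az": 0},
  {"tx": 0, "ty": 0.0666, "tz": 0.0237, "ax": -6, "ay": 0, "az": 0},
])

```text
time_s: 15.55
tool_pos: [0.4852, -0.2072, 0.2421]
orientation: [174.3, 0.2, 179.9]
ft_force: [0.4, -5.1, 0.4]
width: 0.0098
```

```bash
python3 - <<'E'
import numpy as np
f=lambda t:np.array([-.198+.135*np.cos(t)-.058*np.sin(t),.112+.135*np.sin(t)+.058*np.cos(t)])
for a,b in ((1.25,[1.15,1.05,.95,.85,.75]),(.75,[.65,.55,.45,.35,.25]),(.25,[.18,.11,.05,0,-.03])):
    for t in b: print(t,(f(t)-f(a)).round(4))
E
```

```text
1.15 [0.0147 0.0005]
1.05 [ 0.0293 -0.0004]
0.95 [ 0.0438 -0.0029]
0.85 [ 0.058  -0.0067]
0.75 [ 0.0717 -0.0119]
0.65 [ 0.0131 -0.0066]
0.55 [ 0.0255 -0.0144]
0.45 [ 0.0371 -0.0235]
0.35 [ 0.0477 -0.0337]
0.25 [ 0.0572 -0.0449]
0.18 [ 0.006  -0.0084]
0.11 [ 0.0114 -0.0171]
0.05 [ 0.0155 -0.0249]
0 [ 0.0185 -0.0316]
-0.03 [ 0.0202 -0.0357]
```

play_rows([
  {"tx": 0, "ty": 0.0143, "tz": 0.0005, "ax": -1.2, "ay": 0, "az": 0},
  {"tx": 0, "ty": 0.0285, "tz": -0.0004, "ax": -2.4, "ay": 0, "az": 0},
  {"tx": 0, "ty": 0.0426, "tz": -0.0029, "ax": -3.6, "ay": 0, "az": 0},
  {"tx": 0, "ty": 0.0564, "tz": -0.0067, "ax": -4.8, "ay": 0, "az": 0},
  {"tx": 0, "ty": 0.0697, "tz": -0.0119, "ax": -6, "ay": 0, "az": 0},
])

```text
time_s: 16.18
tool_pos: [0.4854, -0.1362, 0.2295]
orientation: [-179.8, 0.2, 179.9]
ft_force: [2.9, -4.9, 0.3]
width: 0.01
```

play_rows([
  {"tx": 0, "ty": 0.0131, "tz": -0.0066, "ax": 0, "ay": 0, "az": 0},
  {"tx": 0, "ty": 0.0255, "tz": -0.0144, "ax": 0, "ay": 0, "az": 0},
  {"tx": 0, "ty": 0.0371, "tz": -0.0235, "ax": 0, "ay": 0, "az": 0},
  {"tx": 0, "ty": 0.0477, "tz": -0.0337, "ax": 0, "ay": 0, "az": 0},
  {"tx": 0, "ty": 0.0572, "tz": -0.0449, "ax": 0, "ay": 0, "az": 0},
])

```text
time_s: 16.8
tool_pos: [0.4849, -0.0779, 0.1828]
orientation: [-180.0, 0.1, 180.0]
ft_force: [4.9, -3.3, 2.8]
width: 0.01
```

```bash
python3 - <<'E'
from cell import env
import cv2,numpy as np
a=env.snapshot("side")[70:420,110:460]
cv2.imwrite("pics/side8.png",cv2.resize(a,(600,600),interpolation=cv2.INTER_CUBIC))
E
```

```text
(no output)
```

View pics/side8.png

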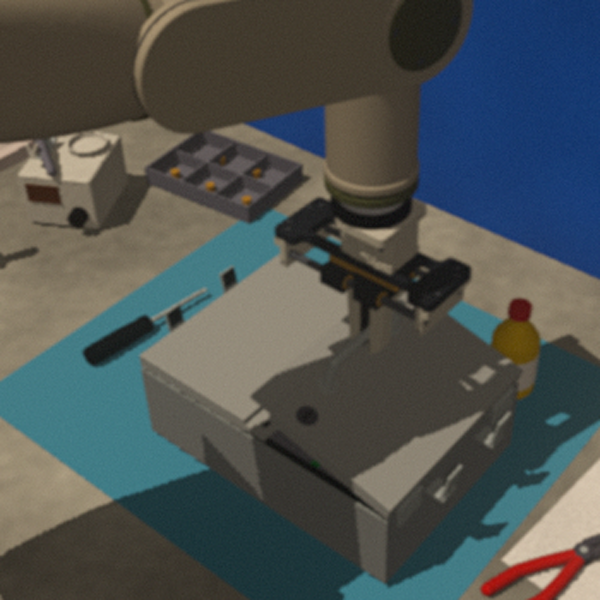

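play_rows([
  {"tx": 0, "ty": 0.006, "tz": -0.0084, "ax": 0, "ay": 0, "az": 0},
  {"tx": 0, "ty": 0.0105, "tz": -0.0171, "ax": 0, "ay": 0, "az": 0},
  {"tx": 0, "ty": 0.014, "tz": -0.0249, "ax": 0, "ay": 0, "az": 0},
  {"tx": 0, "ty": 0.016, "tz": -0.03, "ax": 0, "ay": 0, "az": 0},
  {"tx": 0, "ty": 0.017, "tz": -0.033, "ax": 0, "ay": 0, "az": 0},
])

```text
time_s: 17.48
tool_pos: [0.4848, -0.0595, 0.15]
orientation: [179.8, 0.0, -180.0]
ft_force: [2.7, 4.6, 18.5]
width: 0.0102
```

play_rows([
  {"tx": 0, "ty": 0, "tz": -0.001, "ax": 0, "ay": 0, "az": 0},
  {"tx": 0, "ty": 0, "tz": -0.002, "ax": 0, "ay": 0, "az": 0},
  {"tx": 0, "ty": 0, "tz": -0.003, "ax": 0, "ay": 0, "az": 0},
  {"tx": 0, "ty": 0, "tz": -0.004, "ax": 0, "ay": 0, "az": 0},
  {"tx": 0, "ty": 0, "tz": -0.004, "ax": 0, "ay": 0, "az": 0},
])

```text
time_s: 18.1
tool_pos: [0.4851, -0.0596, 0.1496]
orientation: [179.9, 0.1, -180.0]
ft_force: [-9.6, 9.4, 32.2]
width: 0.01
```

play_rows([
  {"tx": 0, "ty": 0, "tz": 0.002, "ax": 0, "ay": 0, "az": 0},
  {"tx": 0, "ty": 0, "tz": 0.003, "ax": 0, "ay": 0, "az": 0},
  {"tx": 0, "ty": 0, "tz": 0.003, "ax": 0, "ay": 0, "az": 0},
  {"tx": 0, "ty": 0, "tz": 0.003, "ax": 0, "ay": 0, "az": 0},
  {"tx": 0, "ty": 0, "tz": 0.003, "ax": 0, "ay": 0, "az": 0},
], fingers=0)

```text
time_s: 18.73
tool_pos: [0.4842, -0.0614, 0.1489]
orientation: [180.0, -0.0, 180.0]
ft_force: [-0.2, 0.5, 0.0]
width: 0.0465
```

play_rows([
  {"tx": 0, "ty": 0, "tz": 0.015, "ax": 0, "ay": 0, "az": 0},
  {"tx": 0, "ty": 0, "tz": 0.05, "ax": 0, "ay": 0, "az": 0},
  {"tx": 0, "ty": 0, "tz": 0.1, "ax": 0, "ay": 0, "az": 0},
  {"tx": 0, "ty": 0, "tz": 0.15, "ax": 0, "ay": 0, "az": 0},
  {"tx": 0, "ty": 0, "tz": 0.18, "ax": 0, "ay": 0, "az": 0},
])

```text
time_s: 19.35
tool_pos: [0.4851, -0.0616, 0.3339]
orientation: [-179.9, 0.3, 180.0]
ft_force: [0.5, -0.4, -0.5]
width: 0.0464
```

```bash
python3 - <<'E'
from cell import env
import cv2,numpy as np
s=env.get_state();print(s['time_s'],s['tool_pos'],s['ft_force'],s['width'])
a=env.snapshot("side")[190:410,180:430]
cv2.imwrite("pics/side9.png",cv2.resize(a,(750,660)[:2],interpolation=cv2.INTER_CUBIC)[:600])
E
```

```text
19.35 [ 0.48514529 -0.06159807  0.333875  ] [ 0.47560018 -0.37516778 -0.53615972] 0.046366972866261846
```

View pics/side9.png

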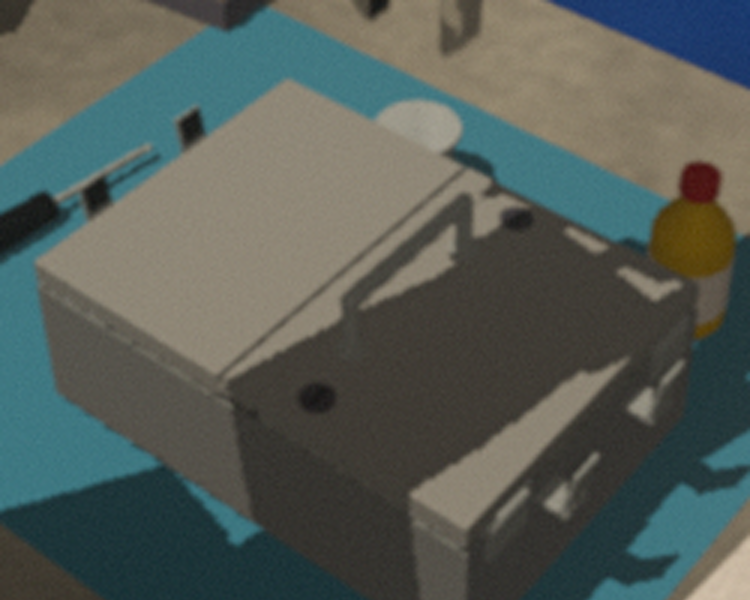

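The doors look flush. As a check, I'll press gently across the seam with shut fingers and read the height.

play_rows([
  {"tx": 0, "ty": 0.04, "tz": -0.03, "ax": 0, "ay": 0, "az": 0},
  {"tx": 0, "ty": 0.04, "tz": -0.08, "ax": 0, "ay": 0, "az": 0},
  {"tx": 0, "ty": 0.04, "tz": -0.13, "ax": 0, "ay": 0, "az": 0},
  {"tx": 0, "ty": 0.04, "tz": -0.17, "ax": 0, "ay": 0, "az": 0},
  {"tx": 0, "ty": 0.04, "tz": -0.185, "ax": 0, "ay": 0, "az": 0},
], fingers=-1)

```text
time_s: 20.02
tool_pos: [0.4829, -0.0212, 0.1423]
orientation: [180.0, -0.2, 180.0]
ft_force: [0.1, 0.4, -0.2]
width: 0.0023
```

play_rows([
  {"tx": 0, "ty": 0, "tz": -0.006, "ax": 0, "ay": 0, "az": 0},
  {"tx": 0, "ty": 0, "tz": -0.012, "ax": 0, "ay": 0, "az": 0},
  {"tx": 0, "ty": 0, "tz": -0.016, "ax": 0, "ay": 0, "az": 0},
  {"tx": 0, "ty": 0, "tz": -0.019, "ax": 0, "ay": 0, "az": 0},
  {"tx": 0, "ty": 0, "tz": -0.021, "ax": 0, "ay": 0, "az": 0},
])

```text
time_s: 20.65
tool_pos: [0.4861, -0.0216, 0.1295]
orientation: [-180.0, 0.2, 180.0]
ft_force: [-24.9, 3.1, 51.8]
width: 0.0004
```

play_rows([
  {"tx": 0, "ty": 0, "tz": 0.006, "ax": 0, "ay": 0, "az": 0},
  {"tx": 0, "ty": 0, "tz": 0.03, "ax": 0, "ay": 0, "az": 0},
  {"tx": 0, "ty": 0, "tz": 0.09, "ax": 0, "ay": 0, "az": 0},
  {"tx": 0, "ty": 0, "tz": 0.15, "ax": 0, "ay": 0, "az": 0},
  {"tx": 0, "ty": 0, "tz": 0.2, "ax": 0, "ay": 0, "az": 0},
])

```text
time_s: 21.28
tool_pos: [0.4849, -0.0215, 0.3269]
orientation: [-180.0, 0.2, 180.0]
ft_force: [1.3, -0.7, -0.9]
width: 0.0002
```

```bash
python3 - <<'E'
from cell import env
import cv2
a=env.snapshot("side")
cv2.imwrite("pics/side10.png",a)
print(env.get_state()['ft_force'])
E
```

```text
[-1.0140329   0.3727647   5.97208033]
```

View pics/side10.png

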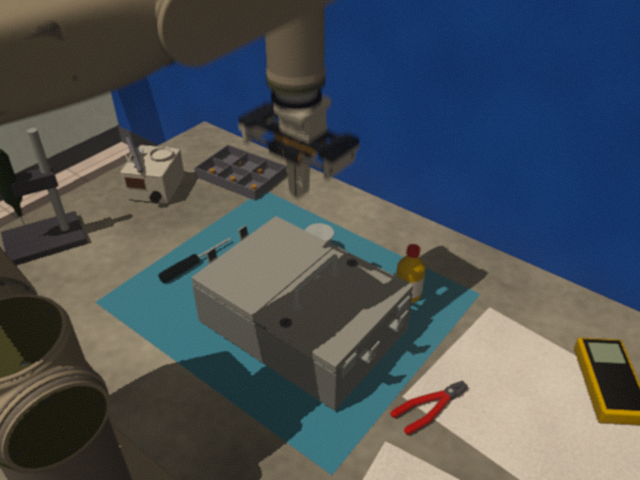

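Both doors are flush, and the side objects sit where they did at the start: cutters at about (430,405), bottle (411,272), reel (319,233), screwdriver (195,260). The gripper is clear of everything, so I'm handing in.

```bash
python3 -c "
from cell import env
print(env.job_done())"
```

```text
the job is handed in; nothing more can be done
None
```

The job is done and handed in at about 21 s. I lifted the flanged door by its handle back to its stop, pushed the rebated door shut with closed fingers, then regripped the handle and shut the flanged door over it.

**Flanged door on its stop:** the gripper met a firm reaction of about 45 N. The side camera put the angle between 1.70 and 1.83 rad, which is rough but above the 1.68 limit.

**Both doors home:** after the rebated door was shut, the fingertips pressed on its face at 129.5 mm. A last press across the seam also read 129.5 mm, against 130 mm nominal. The final picture shows the faces flush with the flange on top.

**Doors eased:** I swung them at about 0.8 rad/s commanded, well under the 3 rad/s limit. I didn't measure the door speed directly.

**Forces:** the highest readings were about 66 N at the wrist while pressing the rebated door home, through the fingers only.

**Objects beside the enclosure:** reel, bottle, cutters and screwdriver look unmoved in the side view, judged by eye. The gripper was about 0.2 m above the doors and touching nothing. No check failed, and hand-in gives no verdict.

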